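Line up the quarter-turn fastener and hold the access panel shut

TASK

The access panel of the grey control box stands proud of its frame on a springy gasket. Lift the small heat sink off the panel and set it down on the bench, fins up, then turn the panel's quarter-turn wing fastener until its slot lines up with the two index ridges, and press the panel fully down against the frame. Finish while still holding the panel pressed down, and leave the other things on the bench where they are.

Things in the scene. Friction and masses are not known exactly. Their poses are not given: they have to be found in the camera images.
- control_box: grey sheet-metal control box fixed to the bench, 170 (x) x 230 (y) mm, 56 mm high; its flat top is the frame for the panel. Origin: centre of its underside on the bench, z up, y along the long side; the side facing -x has vent slots. Four thin guide pins (7 mm thick) stand at its corners, at x = +-73, y = +-104 mm, top 75 mm above the bench.
- panel_top (a point): centre of the upper face of the access panel, a flat aluminium plate 164 (x) x 224 (y) x 6 mm that covers the box and moves only straight up and down on the guide pins; axes parallel to the box's. At the start this face is 70 mm above the bench, 62 mm when the panel is fully down. Anything pressing on the plate or on the fastener presses the panel.
- panel (a joint): how far the panel is pressed down, m: 0 = standing proud on the gasket, 0.008 = against the frame. It takes about 7 N to start it moving and 14 N to keep it fully down; it springs back up when let go. While the fastener is more than about 0.3 rad off, its cross blade lands on the frame and the panel stops after about 2 mm; closer than that, the rounded blade slips into the slot in the frame and, if free to turn, centres itself.
- fastener_grip (a point): middle of the steel wing of the quarter-turn fastener, on its turning axis, which is vertical and passes through the panel 55 mm from the panel's centre towards the box's +y. The wing is an upright bar 10 mm thick (point x), 40 mm long (point y, the direction of the dark slot line along its top) and 24 mm high, its middle 16 mm above the panel; below it is a flat disc 30 mm across and 4 mm thick lying on the panel.
- fastener (a joint): angle of the wing, rad, growing anticlockwise seen from above: 0 = lined up (wing and its slot parallel to the long sides of the panel, pointing at the two small dark index ridges on the panel either side of the disc). It starts between about -1.4 and -0.75, can turn from -1.6 to 0.5, has light friction (0.05 N m) and stays where it is left; there is no stop at 0.
- heat_sink: small pale metal finned heat sink, 50 (x) x 45 (y) x 30 (z) mm, 0.09 kg, lying fins up on the panel beside the wing (its centre some 60 to 80 mm from the wing's axis). Origin: centre of its underside. The bench to the right of the box (-y side), at the same x as the box and 0.20 to 0.24 m from the box's centre, is free for setting it down.
- motor: bystander: small grey electric motor, 42 x 74 x 42 mm, lying to the left of the box; origin at the centre of its underside
- capacitor: bystander: dark upright can capacitor, 35 mm thick, 60 mm high, standing to the left of the box; origin at the centre of its underside
- transformer: bystander: small transformer, 68 x 62 x 40 mm, beyond the box; origin at the centre of its underside
- tape: bystander: roll of black tape, 62 x 60 x 19 mm, lying far to the right of the box; origin at the centre of its underside
Mind the look-alikes: they are no part of the job. Leave any orange or yellow look-alike of the heat_sink alone.

How it is judged:
By the outcome, as a careful person would: the job done as asked, in the order asked, and still so for the second after the job is handed in, while the arm keeps its last pose, push and grip.
It also fails if it takes over 61 s, if anything falls off the work surface, if the arm or the gripper's body presses on something with over 40 N, if the wrist force passes 120 N, or if a joint passes its speed limit or range.

ROBOT

A 6-joint arm with a two-finger parallel gripper is mounted at the origin on the work surface; the furniture and walls round the work are solid. World frame = base frame: x ahead of the robot, y to its left, z up, the work surface at z = 0. Lengths are in mm, angles in degrees, forces in N, time in s.
With the tool pointing down it reaches from about 300 to 850 mm from the base axis. Payload 4.2 kg.
Tool frame: the origin (TCP) lies at the very end of the fingers, on their centre line; the grasp point (between the pads) lies 19 mm behind it (env.grasp_offset is the distance from the TCP to the grasp point, in mm); z points along the fingers, y is the line along which they close (so a half turn about z gives the same grasp; the last joint's range is limited). The gripper opens to 91 mm and grips with 3 to 60 N. Pads are 32 mm wide; open, the fingers measure 118 mm over their backs; the gripper's body (76 mm by 178 mm) begins 60 mm behind the grasp point.
Start: joints at [70.76, 18.312, 89.639, -0, 72.044, -1.146], TCP at [178.584, 546.581, 213.976] pointing down, gripper open.
Joint ranges: [-177.97, 177.97], [-48.28, 115.42], [12.27, 149.76], [-77.06, 257.06], [2.81, 150.46], [-146.56, 146.56]. Speed limits (degrees/s): [147.25, 147.25, 180, 180, 180, 180].

INTERFACE

Orientations are given as [roll, pitch, yaw] about the fixed x, y, z axes, in that order (R = Rz(yaw) Ry(pitch) Rx(roll)).
In Python, from workcell import env, eyes gives the robot as it stands.
- The arm moves only by the tool send_rows, never from a script. Its arguments are lists of equal length, an entry for each row: "grip": the opening, from -1 (shut) to 1 (fully open), so that 0 is half open; "xyz": the shift along the world's x, y, z in m, a list of three; "yaw": the turn about the world's z in degrees. A call has 1 to 8 rows; each row is the pose to reach, as a shift and turn from the pose commanded when the call began; what a row does not reach only later rows make up. A row lasts 1/12 s, in which the tool goes at most 41.7 mm and 7.16 degrees, less where a joint would pass 70% of its speed; a pose out of reach is approached as far as the arm can. A call with a gripper value outside its range is refused whole. The fingers move at their own pace and stop on an object; "grip_force" is the grip in N (left out, the last holds). Time passes only in rows, so rows that repeat a pose let the fingers close. It gives the time, the measured TCP pose, the force, the opening and the grip force at its end, in the units of the state.
- env.state(): the state, without advancing time (a new reading comes with each control period).
- eyes.grab_frame(name): name is "side" or "top"; returns a dict with "frame" (400x640x3 uint8, red, green, blue), "fx", "fy", "cx", "cy" (pixels), "D" ([k1, k2, p1, p2, k3] as OpenCV has them; the pictures are not rectified), "pose" (4x4, takes a point from camera to world coordinates). Camera axes: x right, y down, z forward; pixel columns grow to the right and rows downward; lengths in mm; the calibration is good to about 2 mm. A picture is of the moment at which its call begins. There is no depth.
- env.job_done(): hands the job in; it is judged then, once.
The state is a dict: "time_s": time; "qpos": joint angles; "qvel": joint speeds; "effort": joint torques, N m; "ee_pos": TCP position; "ee_rot": TCP orientation; "force": force on the tool from outside, world axes, zero at the start; "torque": the same for the moment, N m; "gripper_width": finger opening in mm; "gripper_force": force on a finger pad.
Only numpy, scipy, OpenCV 4.12 (cv2) and the standard library are available. Lean on these libraries where they do the work, as an engineer would, in place of code of your own. Each camera call takes 0.05 s, during which the arm holds its last target. There are 200 camera calls.

## Working session

There is one attempt and no reset: what is moved stays moved. The work goes in short steps, Python scripts to look and compute and a tool call to move; the robot and the scene stay as the last step left them, time stands still between calls to the robot, and variables do not carry over. Pictures are saved under pics/ and viewed, at most 10 in all, crops included, and the job is handed in when it is done.

Besides the shell and the picture viewer there is one more tool, called after "Emit:" as name(argument=value, ...), one argument or row to a line, values as JSON. send_rows: Moves the arm, as the interface text tells. Its arguments: {"type":"object","properties":{"grip":{"type":"array"},"xyz":{"type":"array"},"yaw":{"type":"array"},"grip_force":{"type":"number"}},"required":["grip","xyz","yaw"]}

```bash
mkdir -p pics
cat > h.py <<'E'
import numpy as np, cv2, pickle
from workcell import env, eyes
def grab(n,tag):
    f=eyes.grab_frame(n); pickle.dump(f,open(f'pics/{tag}.pkl','wb'))
    cv2.imwrite(f'pics/{tag}.png',f['frame'][:,:,::-1]); return f
def load(tag): return pickle.load(open(f'pics/{tag}.pkl','rb'))
def ray(f,p):
    K=np.array([[f['fx'],0,f['cx']],[0,f['fy'],f['cy']],[0,0,1.]])
    u=cv2.undistortPoints(np.array([[p]],float),K,np.array(f['D'],float))[0,0]
    T=np.array(f['pose']); d=T[:3,:3]@[u[0],u[1],1]; return T[:3,3],d/np.linalg.norm(d)
def onz(f,p,z):
    o,d=ray(f,p); return o+d*(z-o[2])/d[2]
def tri(f1,p1,f2,p2):
    o1,d1=ray(f1,p1);o2,d2=ray(f2,p2)
    s=np.linalg.lstsq(np.c_[d1,-d2],o2-o1,rcond=None)[0]
    a=o1+s[0]*d1;b=o2+s[1]*d2; return (a+b)/2,np.linalg.norm(a-b)
def proj(f,P):
    T=np.linalg.inv(np.array(f['pose'])); K=np.array([[f['fx'],0,f['cx']],[0,f['fy'],f['cy']],[0,0,1.]])
    return cv2.projectPoints(np.array(P,float).reshape(-1,1,3),cv2.Rodrigues(T[:3,:3])[0],T[:3,3],K,np.array(f['D'],float))[0][:,0]
def crop(tag,x0,y0,x1,y1,s,out):
    i=cv2.imread(f'pics/{tag}.png')[y0:y1,x0:x1]; cv2.imwrite(f'pics/{out}.png',cv2.resize(i,None,fx=s,fy=s,interpolation=cv2.INTER_CUBIC))
E
python3 - <<'E'
from h import *
for n in('side','top'):
    f=grab(n,n+'0'); print(n,np.round(f['pose'],2).tolist(),f['fx'],f['D'])
print(env.state())
a=cv2.imread('pics/side0.png');b=cv2.imread('pics/top0.png')
E
```

```text
side [[-1.0, 0.04, -0.06, 713.21], [0.07, 0.62, -0.78, 916.58], [0.01, -0.78, -0.62, 829.18], [0.0, 0.0, 0.0, 1.0]] 437.5168182653087 [-0.04949862  0.          0.          0.          0.        ]
top [[-0.02, -0.98, 0.18, 446.04], [-1.0, 0.03, 0.02, -49.1], [-0.02, -0.18, -0.98, 1215.5], [0.0, 0.0, 0.0, 1.0]] 366.7863503024315 [-0.03305156  0.          0.          0.          0.        ]
{'time_s': 0.1, 'qpos': array([ 7.07607446e+01,  1.83458531e+01,  8.96975325e+01, -2.25315369e-03,
        7.20441790e+01, -1.14726159e+00]), 'qvel': array([-0.01879969, -0.03377068, -0.16317241, -0.06580508, -0.07838032,
        0.04862487]), 'effort': array([ 2.03420495e-04, -4.13329983e+01, -2.32507843e+01,  7.28329760e-02,
        4.22331796e-02, -3.62315916e-05]), 'ee_pos': array([178.44150856, 546.14784957, 213.2384221 ]), 'ee_rot': array([-1.79912410e+02,  3.88687183e-04,  1.61908703e+02]), 'force': array([ 0.25580236, -0.43727178,  0.38207247]), 'torque': array([ 0.01398156,  0.04705575, -0.03597645]), 'gripper_force': 0.0, 'gripper_width': 91.12892916113226}
```

View pics/side0.png

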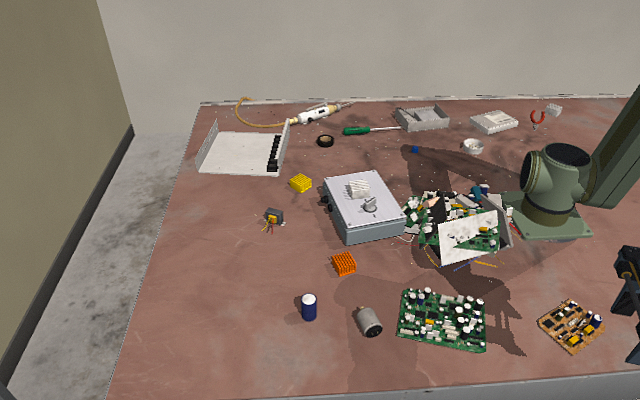

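View pics/top0.png

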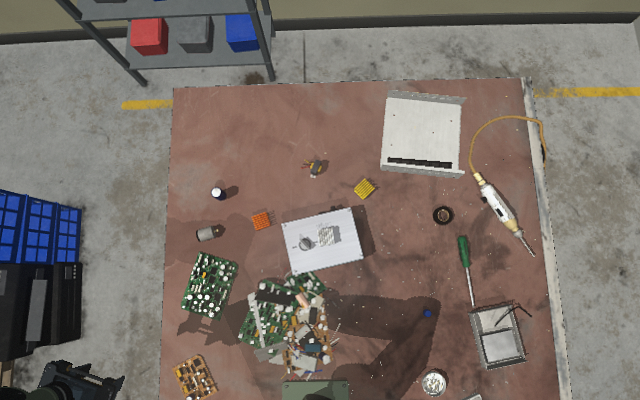

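The side view shows the box at (363,207), with the pale heat sink at (358,189) and the wing at (370,205). In the top view these are at (322,240), (327,235) and (306,243). 

Things that could be taken for the heat sink:
- the pale one on the panel, side (358,189)
- the yellow one, side (301,183)
- the orange one, side (343,263)

By the description I choose the pale one on the panel. Next, a close crop to check it.

Run:
```python
from h import *
crop('side0',310,160,415,250,7,'c_s'); crop('top0',275,200,370,280,8,'c_t')
```

```text
(no output)
```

View pics/c_s.png

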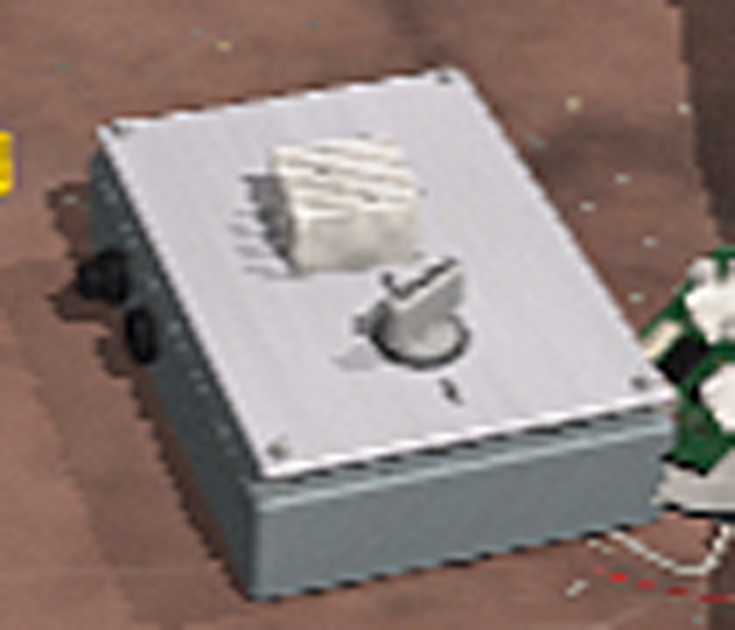

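View pics/c_t.png

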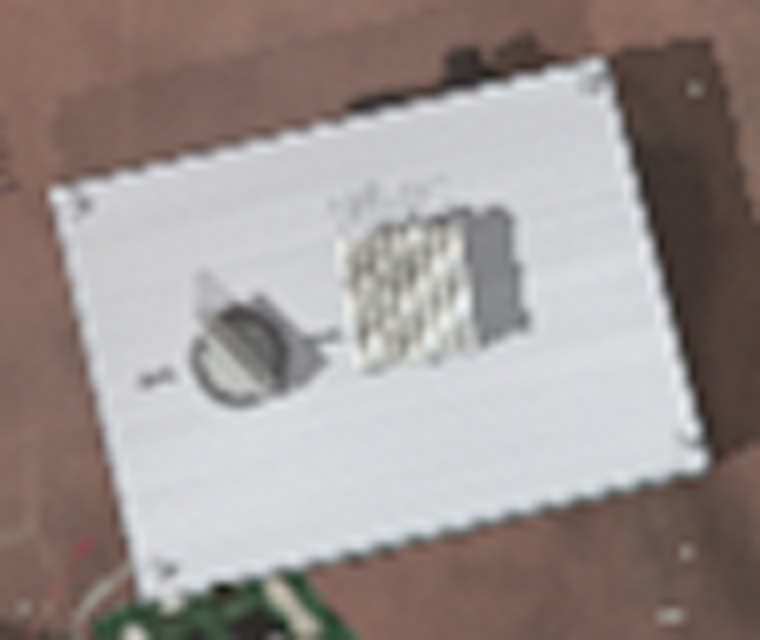

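The crops confirm it: the pale sink stands fins up beside the wing. I'll now triangulate the plate corners, the sink's top corners and the ends of the slot line.

```bash
cat > m.py <<'E'
from h import *
s=load('side0');t=load('top0')
S=lambda p:((p[0]+.5)/7-.5+310,(p[1]+.5)/7-.5+160)
T=lambda p:((p[0]+.5)/8-.5+275,(p[1]+.5)/8-.5+200)
E
python3 - <<'E'
from m import *
np.set_printoptions(precision=1,suppress=True)
P={'p++':((265,475),(145-95,187)),'p+-':((97,130),(605,57)),'p--':((460,70),(710,465)),'p-+':((675,398),(145,600)),
'h++':((297,222),(338,235)),'h+-':((273,150),(465,210)),'h--':((395,138),(480,345)),'h-+':((417,200),(362,370)),
'i1':((448,390),(157,378))}
R={}
for k,(a,b) in P.items():
    X,e=tri(s,S(a),t,T(b)); R[k]=X; print(k,X,round(e,1), onz(s,S(a),70 if k[0]!='h' else 100)[:2],onz(t,T(b),70 if k[0]!='h' else 100)[:2])
for g in 'ph':
    q=np.array([R[k] for k in R if k[0]==g]); c=q.mean(0); u=(R[g+'++']+R[g+'-+']-R[g+'+-']-R[g+'--'])/2; v=(R[g+'++']+R[g+'+-']-R[g+'-+']-R[g+'--'])/2
    print(g,c,'len y,x',np.linalg.norm(u),np.linalg.norm(v),'yaw',np.degrees(np.arctan2(-u[0],u[1])),np.degrees(np.arctan2(v[1],v[0])))
a=onz(s,S((393,297)),98);b=onz(s,S((456,264)),98);print('wing',a,b,(a+b)/2,np.degrees(np.arctan2(-(b-a)[0],(b-a)[1])))
E
```

```text
p++ [589.9  94.5  68. ] 1.8 [589.4  97. ] [590.6  94. ]
p+- [ 636.6 -126.2   65.5] 1.9 [ 636.2 -119.7] [ 636.8 -126.1]
p-- [ 475.7 -161.    65.6] 1.2 [ 476.5 -154.5] [ 476.2 -160.7]
p-+ [429.   58.8  65.7] 1.5 [429.9  63.8] [429.8  58.2]
h++ [565.5 -19.6  95.7] 1.2 [565.8 -13.9] [565.6 -19.8]
h+- [571.7 -67.9  95.8] 5.7 [569.8 -61.2] [574.  -68.5]
h-- [520.7 -72.3  96.2] 4.1 [519.8 -66.4] [522.5 -72.7]
h-+ [515.4 -28.   97.5] 2.2 [517.1 -25.2] [514.1 -27.8]
i1 [514.7  52.7  68.9] 0.1 [515.  54.] [514.7  52.6]
p [532.8 -33.5  66.2] len y,x 225.10340599556432 164.71156651157352 yaw 11.967824825800795 12.363253367981889
h [543.3 -46.9  96.3] len y,x 46.671070499023 50.964507238483506 yaw 7.108679225645341 7.243463183941498
wing [534.7  31.5  98. ] [507.7  13.1  98. ] [521.2  22.3  98. ] 124.27251322775997
```

Run:
```python
from m import *
np.set_printoptions(precision=1,suppress=True)
print('yellow',onz(t,(365,188),30),onz(s,(301,183),30),'tape',onz(t,(443,215),19),'trans',onz(t,(315,168),40))
print('spot',proj(t,[[557,-250,0]]),proj(s,[[557,-250,0]]))
```

```text
yellow [ 704.7 -179.9   30. ] [ 702.  -153.2   30. ] tape [ 609.7 -433.2   19. ] trans [774.8 -16.5  40. ]
spot [[387.2 233. ]] [[344.6 171.2]]
```

Emit:
send_rows(
  xyz=[
    [0.02,-0.033,0],
    [0.04,-0.066,0],
    [0.06,-0.1,0],
    [0.08,-0.13,0],
    [0.1,-0.165,0],
    [0.12,-0.2,0],
    [0.14,-0.23,0],
    [0.16,-0.26,0],
  ],
  yaw=[-5,-10,-15,-20,-25,-30,-35,-40],
  grip=[1,1,1,1,1,1,1,1],
)

```text
time_s: 0.77
ee_pos: [338.9, 284.7, 213.8]
ee_rot: [-180.0, 0.0, 121.7]
force: [0.6, -0.1, 0.7]
gripper_width: 91.1
gripper_force: 0.0
```

Emit:
send_rows(
  xyz=[
    [0.025,-0.04,0],
    [0.05,-0.08,0],
    [0.075,-0.12,0],
    [0.1,-0.16,0],
    [0.125,-0.2,0],
    [0.15,-0.24,0],
    [0.175,-0.28,0],
    [0.204,-0.33,0],
  ],
  yaw=[-4,-8,-12,-16,-20,-24.5,-24.5,-24.5],
  grip=[1,1,1,1,1,1,1,1],
)

```text
time_s: 1.43
ee_pos: [515.1, 1.4, 213.7]
ee_rot: [-180.0, -0.0, 97.4]
force: [2.0, 0.5, 0.5]
gripper_width: 91.3
gripper_force: 0.0
```

Emit:
send_rows(
  xyz=[
    [0,0,-0.03],
    [0,0,-0.06],
    [0,0,-0.085],
    [0,0,-0.105],
    [0,0,-0.105],
  ],
  yaw=[0,0,0,0,0],
  grip=[1,1,1,1,1],
)

```text
time_s: 1.85
ee_pos: [511.1, 3.3, 104.8]
ee_rot: [-179.5, -0.1, 97.4]
force: [-0.4, -0.4, 0.3]
gripper_width: 91.2
gripper_force: 0.0
```

Run:
```python
from h import *
grab('side','side1');grab('top','top1');crop('side1',310,130,415,250,5,'a');crop('top1',275,190,385,280,5,'b')
a=cv2.imread('pics/a.png')[:450,:400];b=cv2.imread('pics/b.png')[:450,:400]
a=cv2.resize(cv2.imread('pics/a.png'),(394,450));b=cv2.resize(cv2.imread('pics/b.png'),(400,327));b=cv2.copyMakeBorder(b,0,123,0,0,0)
cv2.imwrite('pics/ab1.png',np.hstack([a,b])); print(env.state()['ee_pos'])
```

```text
[514.32045787   3.48072168 108.75168506]
```

View pics/ab1.png

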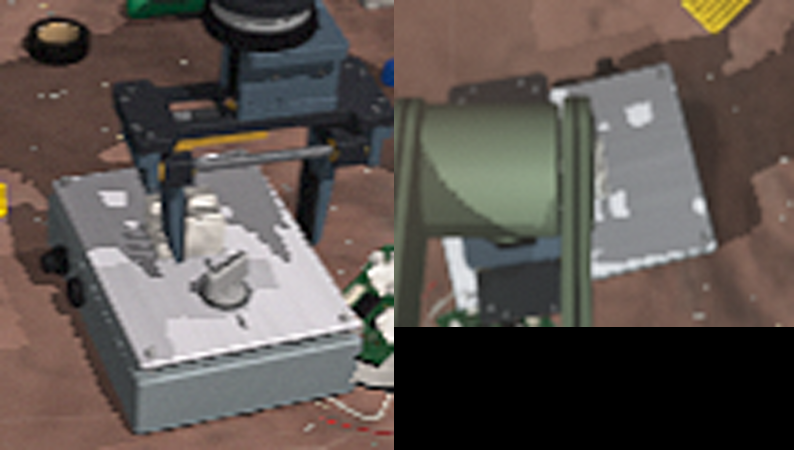

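The last move fell short: the TCP is at (514,3.5), about 10 mm above the wing, and the side view shows nothing touched. I'll go the rest of the way slightly higher.

Emit:
send_rows(
  xyz=[
    [0,0,0.01],
    [0.01,-0.016,0.01],
    [0.02,-0.032,0.01],
    [0.0287,-0.049,0.01],
    [0.0287,-0.049,0.01],
    [0.0287,-0.049,0.01],
  ],
  yaw=[0,0,0,0,0,0],
  grip=[1,1,1,1,1,1],
)

```text
time_s: 2.45
ee_pos: [544.5, -45.9, 121.1]
ee_rot: [179.8, 0.0, 97.3]
force: [-0.6, 0.8, 0.1]
gripper_width: 91.2
gripper_force: 0.0
```

Run:
```python
from h import *
s=grab('side','side2'); print(env.state()['ee_pos'])
crop('side2',310,120,415,220,6,'s2')
```

```text
[543.7816607  -45.35334165 120.6623279 ]
```

View pics/s2.png

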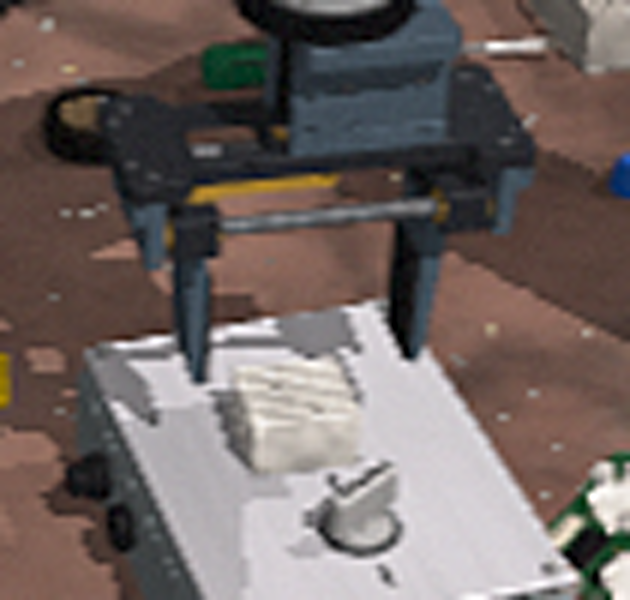

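The fingers straddle the sink, with their tips at (200,375) and (415,355). I'll descend and grip.

Emit:
send_rows(
  xyz=[
    [0,0,-0.012],
    [0,0,-0.024],
    [0,0,-0.036],
    [0,0,-0.044],
    [0,0,-0.044],
    [0,0,-0.044],
  ],
  yaw=[0,0,0,0,0,0],
  grip=[1,1,1,1,1,1],
)

```text
time_s: 3.0
ee_pos: [543.1, -45.0, 75.3]
ee_rot: [-180.0, -0.0, 97.4]
force: [-0.9, -0.2, -0.8]
gripper_width: 91.2
gripper_force: 0.0
```

Emit:
send_rows(
  xyz=[
    [0,0,0],
    [0,0,0],
    [0,0,0],
    [0,0,0],
    [0,0,0],
    [0,0,0],
    [0,0,0],
    [0,0,0],
  ],
  yaw=[0,0,0,0,0,0,0,0],
  grip=[0,0,-0.1,-0.2,-0.3,-0.3,-0.3,-0.3],
  grip_force=15,
)

```text
time_s: 3.67
ee_pos: [543.3, -45.5, 75.1]
ee_rot: [180.0, 0.0, 97.4]
force: [-0.8, 0.9, 1.5]
gripper_width: 49.5
gripper_force: 15.0
```

Gripped at 49.5 mm with 15 N. Next is the lift.

Emit:
send_rows(
  xyz=[
    [0,0,0.01],
    [0,0,0.02],
    [0,0,0.035],
    [0,0,0.05],
    [0,0,0.06],
    [0,0,0.06],
  ],
  yaw=[0,0,0,0,0,0],
  grip=[-0.3,-0.3,-0.3,-0.3,-0.3,-0.3],
)

```text
time_s: 4.17
ee_pos: [545.0, -45.7, 138.0]
ee_rot: [179.7, 0.1, 97.4]
force: [0.9, -0.6, -0.2]
gripper_width: 50.1
gripper_force: 15.0
```

Emit:
send_rows(
  xyz=[
    [0.002,-0.03,0],
    [0.004,-0.06,0],
    [0.006,-0.09,0],
    [0.008,-0.12,0],
    [0.01,-0.15,0],
    [0.012,-0.18,0],
    [0.014,-0.205,0],
    [0.014,-0.205,0],
  ],
  yaw=[0,0,0,0,0,0,0,0],
  grip=[-0.3,-0.3,-0.3,-0.3,-0.3,-0.3,-0.3,-0.3],
)

```text
time_s: 4.83
ee_pos: [557.3, -255.1, 134.3]
ee_rot: [180.0, 0.1, 97.2]
force: [0.3, 0.5, -1.0]
gripper_width: 50.1
gripper_force: 15.0
```

Emit:
send_rows(
  xyz=[
    [0,0,0],
    [0,0,0],
    [0,0,-0.02],
    [0,0,-0.04],
    [0,0,-0.06],
    [0,0,-0.08],
    [0,0,-0.09],
    [0,0,-0.1],
  ],
  yaw=[0,0,0,0,0,0,0,0],
  grip=[-0.3,-0.3,-0.3,-0.3,-0.3,-0.3,-0.3,-0.3],
)

```text
time_s: 5.5
ee_pos: [557.0, -249.1, 34.1]
ee_rot: [-179.9, -0.1, 97.5]
force: [0.4, -0.5, 0.2]
gripper_width: 49.8
gripper_force: 15.0
```

Run:
```python
from h import *
grab('side','side3'); st=env.state(); print(st['ee_pos'],st['gripper_width'],st['force'])
crop('side3',290,80,415,220,4,'s3')
```

```text
[ 556.22106661 -248.99563995   32.60954791] 49.95886716681882 [-0.92609117  0.10615061 -0.98268869]
```

View pics/s3.png

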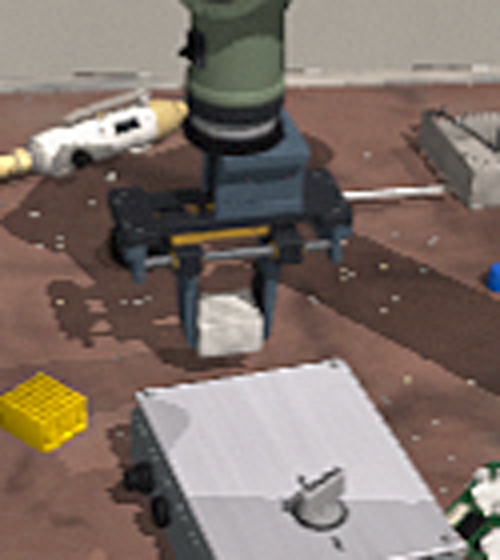

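The sink is held upright above free bench, clear of the box and the tape. Lowering to touch.

Emit:
send_rows(
  xyz=[
    [0,0,-0.01],
    [0,0,-0.02],
    [0,0,-0.023],
    [0,0,-0.025],
    [0,0,-0.026],
    [0,0,-0.026],
  ],
  yaw=[0,0,0,0,0,0],
  grip=[-0.3,-0.3,-0.3,-0.3,-0.3,-0.3],
)

```text
time_s: 6.05
ee_pos: [557.4, -250.7, 9.1]
ee_rot: [180.0, 0.0, 97.4]
force: [0.2, -0.2, -0.5]
gripper_width: 49.8
gripper_force: 15.0
```

Emit:
send_rows(
  xyz=[
    [0,0,-0.001],
    [0,0,-0.002],
    [0,0,-0.003],
    [0,0,-0.0035],
    [0,0,-0.004],
    [0,0,-0.004],
    [0,0,-0.004],
  ],
  yaw=[0,0,0,0,0,0,0],
  grip=[-0.3,-0.3,-0.3,-0.3,-0.3,-0.3,-0.3],
)

```text
time_s: 6.63
ee_pos: [557.3, -250.6, 5.1]
ee_rot: [180.0, 0.0, 97.4]
force: [-0.1, 0.0, 0.7]
gripper_width: 49.8
gripper_force: 15.0
```

Emit:
send_rows(
  xyz=[
    [0,0,-0.0005],
    [0,0,-0.001],
    [0,0,-0.0015],
    [0,0,-0.0015],
    [0,0,-0.0015],
  ],
  yaw=[0,0,0,0,0],
  grip=[-0.3,-0.3,-0.3,-0.3,-0.3],
)

```text
time_s: 7.05
ee_pos: [557.3, -250.6, 5.1]
ee_rot: [180.0, 0.0, 97.4]
force: [-3.3, 0.9, 9.4]
gripper_width: 50.0
gripper_force: 15.0
```

Contact at 9 N. I'll release and lift.

Emit:
send_rows(
  xyz=[
    [0,0,0.001],
    [0,0,0.001],
    [0,0,0.001],
    [0,0,0.001],
    [0,0,0.001],
    [0,0,0.02],
    [0,0,0.05],
    [0,0,0.085],
  ],
  yaw=[0,0,0,0,0,0,0,0],
  grip=[0.1,0.4,0.7,0.7,0.7,0.7,0.7,0.7],
)

```text
time_s: 7.72
ee_pos: [555.8, -249.8, 87.3]
ee_rot: [-179.8, -0.2, 97.4]
force: [1.4, -0.3, 0.1]
gripper_width: 77.7
gripper_force: 0.0
```

Emit:
send_rows(
  xyz=[
    [0,0,0.03],
    [0,0.02,0.05],
    [-0.003,0.045,0.05],
    [-0.006,0.075,0.05],
    [-0.009,0.105,0.05],
    [-0.012,0.135,0.05],
    [-0.015,0.165,0.05],
    [-0.018,0.195,0.05],
  ],
  yaw=[0,-5,-10,-15,-20,-26,-32,-38],
  grip=[0.5,0.2,0,0,0,0,0,0],
)

```text
time_s: 8.38
ee_pos: [538.8, -54.2, 138.3]
ee_rot: [-180.0, 0.0, 59.1]
force: [-0.4, -0.3, 0.2]
gripper_width: 45.5
gripper_force: 0.0
```

Emit:
send_rows(
  xyz=[
    [-0.006,0.026,0],
    [-0.012,0.052,0],
    [-0.018,0.078,0],
    [-0.018,0.078,0],
    [-0.018,0.078,0],
    [-0.018,0.078,0],
  ],
  yaw=[-6,-12,-18,-25,-25,-25],
  grip=[-0.2,-0.2,-0.2,-0.2,-0.2,-0.2],
)

```text
time_s: 8.88
ee_pos: [521.3, 22.6, 138.4]
ee_rot: [180.0, 0.0, 34.6]
force: [0.0, 0.1, -0.5]
gripper_width: 36.9
gripper_force: 0.0
```

Run:
```python
from h import *
s=grab('side','side4'); st=env.state(); print(st['ee_pos'],st['ee_rot'],st['gripper_width'],st['force'])
crop('side4',310,100,415,230,4.5,'s4')
```

```text
[521.38877379  22.1449175  138.42309096] [1.79979763e+02 3.95583218e-03 3.45614650e+01] 36.632447543293104 [-0.26390627  0.83450361 -0.1156406 ]
```

View pics/s4.png

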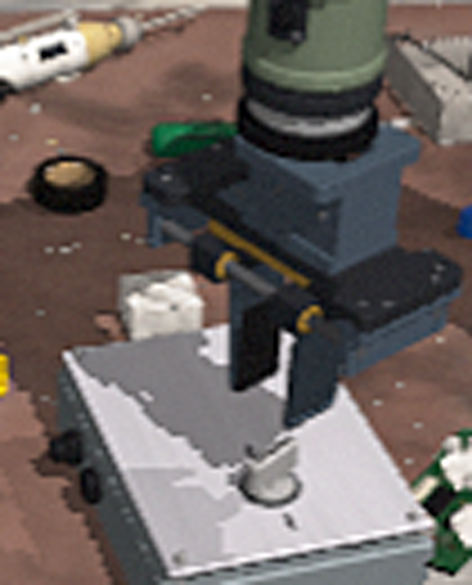

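The sink stands on the bench at (160,305), and the fingers line up either side of the wing at (270,465). Descending.

Emit:
send_rows(
  xyz=[
    [0,0,-0.015],
    [0,0,-0.03],
    [0,0,-0.04],
    [0,0,-0.05],
    [0,0,-0.056],
    [0,0,-0.059],
    [0,0,-0.059],
  ],
  yaw=[0,0,0,0,0,0,0],
  grip=[-0.2,-0.2,-0.2,-0.2,-0.2,-0.2,-0.2],
)

```text
time_s: 9.52
ee_pos: [521.0, 22.3, 78.9]
ee_rot: [-180.0, 0.1, 34.4]
force: [0.5, 1.4, 0.9]
gripper_width: 36.5
gripper_force: 0.0
```

Emit:
send_rows(
  xyz=[
    [0,0,0],
    [0,0,0],
    [0,0,0],
    [0,0,0],
    [0,0,0],
    [0,0,0],
    [0,0,0],
    [0,0,0],
  ],
  yaw=[0,0,0,0,0,0,0,0],
  grip=[-0.4,-0.6,-0.8,-1,-1,-1,-1,-1],
  grip_force=10,
)

```text
time_s: 10.18
ee_pos: [521.9, 20.9, 80.0]
ee_rot: [179.8, 0.0, 34.5]
force: [0.8, -6.0, 0.5]
gripper_width: 10.1
gripper_force: 10.0
```

Gripped at 10.1 mm. A 6 N side force shows about 1.5 mm of offset, so I'll re-centre and turn.

Emit:
send_rows(
  xyz=[
    [0.001,-0.0014,0],
    [0.001,-0.0014,0],
    [0.001,-0.0014,0],
    [0.001,-0.0014,0],
    [0.001,-0.0014,0],
    [0.001,-0.0014,0],
    [0.001,-0.0014,0],
    [0.001,-0.0014,0],
  ],
  yaw=[0,5,10,15,20,25,30,34],
  grip=[-1,-1,-1,-1,-1,-1,-1,-1],
)

```text
time_s: 10.85
ee_pos: [522.2, 20.7, 80.0]
ee_rot: [180.0, 0.0, 68.6]
force: [-1.2, -2.3, 2.9]
gripper_width: 9.6
gripper_force: 10.0
```

Emit:
send_rows(
  xyz=[
    [0,0,0],
    [0,0,0],
    [0,0,0],
    [0,0,0],
    [0,0,0],
    [0,0,0],
    [0,0,0],
    [0,0,0],
  ],
  yaw=[5,10,15,20,25,30,34,34],
  grip=[-1,-1,-1,-1,-1,-1,-1,-1],
)

```text
time_s: 11.52
ee_pos: [522.4, 20.6, 80.0]
ee_rot: [180.0, 0.1, 102.5]
force: [-1.5, -3.2, 3.8]
gripper_width: 10.2
gripper_force: 10.0
```

Turned to 102.5°, against a box yaw of 12.1° (+90). Now I'll press gradually, watching force and depth.

Emit:
send_rows(
  xyz=[
    [0,0,-0.001],
    [0,0,-0.002],
    [0,0,-0.003],
    [0,0,-0.004],
    [0,0,-0.005],
    [0,0,-0.006],
    [0,0,-0.007],
    [0,0,-0.007],
  ],
  yaw=[0,0,0,0,0,0,0,0],
  grip=[-1,-1,-1,-1,-1,-1,-1,-1],
)

```text
time_s: 12.18
ee_pos: [522.4, 20.6, 73.9]
ee_rot: [180.0, 0.1, 102.3]
force: [-3.1, -3.4, 12.0]
gripper_width: 10.0
gripper_force: 10.0
```

Emit:
send_rows(
  xyz=[
    [0,0,-0.001],
    [0,0,-0.002],
    [0,0,-0.003],
    [0,0,-0.004],
    [0,0,-0.004],
    [0,0,-0.004],
  ],
  yaw=[0,0,0,0,0,0],
  grip=[-1,-1,-1,-1,-1,-1],
)

```text
time_s: 12.68
ee_pos: [522.4, 20.9, 70.4]
ee_rot: [179.9, 0.0, 102.3]
force: [-3.9, -3.2, 14.2]
gripper_width: 9.8
gripper_force: 10.0
```

Emit:
send_rows(
  xyz=[
    [0,0,-0.001],
    [0,0,-0.002],
    [0,0,-0.003],
    [0,0,-0.004],
    [0,0,-0.004],
    [0,0,-0.004],
  ],
  yaw=[0,0,0,0,0,0],
  grip=[-1,-1,-1,-1,-1,-1],
)

```text
time_s: 13.18
ee_pos: [522.3, 21.1, 66.4]
ee_rot: [179.9, 0.0, 102.3]
force: [-4.4, -1.0, 13.9]
gripper_width: 9.9
gripper_force: 10.0
```

Emit:
send_rows(
  xyz=[
    [0,0,-0.001],
    [0,0,-0.002],
    [0,0,-0.002],
    [0,0,-0.002],
  ],
  yaw=[0,0,0,0],
  grip=[-1,-1,-1,-1],
)

```text
time_s: 13.52
ee_pos: [522.4, 21.1, 66.0]
ee_rot: [179.9, 0.0, 102.3]
force: [-8.1, -1.2, 25.6]
gripper_width: 10.0
gripper_force: 17.3
```

Hard stop at TCP z = 66.0, which is the disc top at full depth, with 25.6 N against the 14 N needed. A final look.

Run:
```python
from h import *
s=grab('side','side5'); st=env.state(); print(st['ee_pos'],st['ee_rot'],st['force'])
crop('side5',290,130,420,260,4.5,'s5')
```

```text
[522.33925677  21.10292282  66.05084405] [1.79909211e+02 1.84715322e-02 1.02297816e+02] [-8.40896419 -1.32429911 25.90509923]
```

View pics/s5.png

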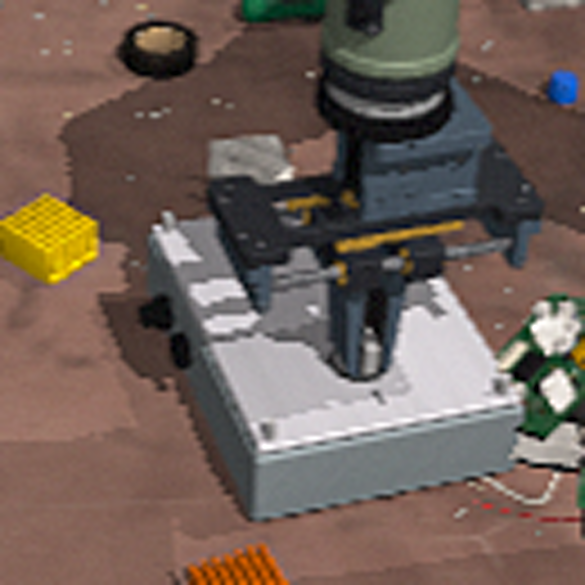

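The panel is flush, the guide pins stand out at (268,430) and (500,385), and the wing points at the ridge at (378,397). The sink stands on the bench at (245,155), and the other things are where they were. Handing in.

```bash
python3 -c "
from workcell import env
print(env.job_done())"
```

```text
the job is handed in; nothing more can be done
None
```

I handed the job in, but no verdict came back: the heat sink is on the bench fins up, the wing is lined up with the index ridges, and the panel is held fully down with about 26 N.

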